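# Load the drying crate and set its air valve

## Robot

A 6-joint arm with a two-finger parallel gripper is mounted at the origin on the work surface. World frame = base frame: x ahead of the robot, y to its left, z up, the work surface at z = 0. Lengths are in m, angles in rad, forces in N, time in s.
With the tool pointing down it reaches from about 0.35 to 0.925 m from the base axis. Payload 6.4 kg.
Tool frame: the origin (TCP) lies on the centre line of the jaws, within the pads' length; the fingertips stand 14 mm ahead of it and the grasp point (between the pads) lies 5 mm behind it; z points along the fingers, y is the line along which they close (so a half turn about z gives the same grasp; the last joint's range is limited). The gripper opens to 94 mm and grips with 3 to 60 N. Pads are 16 mm wide; open, the fingers measure 119 mm over their backs; the gripper's body (75 mm by 177 mm) begins 78 mm behind the grasp point.
Start: joints at [1.07, 0.245, 1.558, -0, 1.339, -0.174], TCP at [0.209, 0.616, 0.219] pointing down, gripper open.
Joint ranges: [-3.13, 3.13], [-1.02, 2.26], [0.13, 2.54], [-0.95, 4.09], [0.21, 2.88], [-2.74, 2.74]. Speed limits (rad/s): [2.57, 2.57, 3.14, 3.14, 3.14, 3.14].

## Interface

Orientations are given as a rotation vector (axis times angle).
In Python, from plant import env gives the robot as it stands. Calls block until the motion is done:
- env.goto(position, orientation): joint-space move of the TCP to a pose.
- env.move_linear(position, feed=0.15, orientation=None, contact_N=None): straight line of the TCP; orientation=None keeps the orientation; feed is the mean speed in m/s. With contact_N (N) it stops when the force on the tool has changed by that much, and returns True; else False.
- env.move_j(angles): joint-space move.
- env.let_go() and env.clamp(newtons=None): open the fingers fully, or close them until they stop; newtons is the grip in N (None keeps the last).
- env.pause(seconds).
- env.inverse_kinematics(position, orientation): joint angles nearest the present ones, or None.
- env.observe(): the state.
- env.camera(name): name is "scene" or "top" or "wrist"; returns the picture (384x512x3 uint8, red, green, blue); there is no depth.
- env.camera_params(name): a dict with "camera_matrix" (3x3 intrinsics, pixels), "origin" and "attitude" of the camera in the world. Camera axes: x right, y down, z forward; pixel columns grow to the right and rows downward; lengths in m; the calibration is good to about 2 mm. A picture is of the moment at which its call begins: read the wrist's pose just before it. camera_params takes no time and is no camera call; for the wrist camera it gives the pose at the moment of the call.
A pose or a line that the arm cannot do raises env.IKError and nothing moves.
- env.hand_in(): hands the job in; it is judged then, once.
The state is a dict: "time": time; "q": joint angles; "qd": joint speeds; "joint_torque": joint torques, N m; "position": TCP position; "tcp_rot": TCP orientation; "force": force on the tool from outside, world axes, zero at the start; "moment": the same for the moment, N m; "grip_width": finger opening in m; "gripper_force": force on a finger pad.
Only numpy, scipy, OpenCV 4.12 (cv2) and the standard library are available. Lean on these libraries where they do the work, as an engineer would, in place of code of your own. Each camera call takes 0.05 s, during which the arm holds its last target. There are 200 camera calls.

## Task

Get the drying crate ready: set the two glass jars down gently and upright in the divided crate, one per empty cell. Then crank the valve's handwheel clockwise by its handle until it is closed against its stop, back it off exactly two full turns, and finish still gripping the handle there, without letting go. Leave everything else on the bench where it is.

Things in the scene. Friction and masses are not known exactly. Their poses are not given: they have to be found in the camera images.
- jar_a: One of two identical glass jars to load: straight cylinder 44 mm across, 90 mm tall with its flush aluminium lid (top 20 mm), about 160 g, standing on the bench. Origin: centre of its underside, z up. Either jar may go in either empty cell.
- jar_b: The other glass jar, identical to jar_a.
- crate: Aluminium crate fixed to the bench, three cells in a row along its x: 190 x 66 mm outside, 45 mm high, walls, dividers and floor 5 mm. Origin: centre of its underside, z up. Cell centres at x = -61.7, 0, +61.7 mm, y = 0; each 56 mm wide inside. The +x cell already holds a tin, the other two are empty. A low copper air bar (top under 31 mm) runs along the outside of the +y wall.
- tin: Small aluminium tin 42 mm across and 65 mm tall standing in the crate's +x cell. Stays there. Origin: centre of its underside.
- valve: Brass air valve on a 120 x 120 mm dark steel base plate fixed to the bench; pipe stubs to +y and -y. Upright stem carrying a horizontal dark steel handwheel. Origin: centre of the plate's underside, on the stem axis, z up.
- valve_axis (a point): Point on the stem axis at the middle of the handwheel's rim, 92 mm above the bench. The rim circle has 55 mm radius and is 12 mm thick (86 to 98 mm above the bench, hub top 102 mm).
- handwheel (a joint): Handwheel angle in rad: 0 = closed against the hard stop, grows counter-clockwise seen from above (opening), 6.283 per turn, range 0 to 25.1; starts between 1.8 and 7. At 0 the handle lies on the valve body's +x side of the stem; at q it is turned by q from there. Friction about 0.1 N m (2 N at the handle); it stays where it is left.
- handle_mid (a point): Point on the axis of the handwheel's upright black crank handle, 132 mm above the bench. The handle is a round peg 18 mm across, 50 mm tall (102 to 152 mm above the bench), on the rim 55 mm from the stem axis. It spins freely on its own pin, so a gripper can hold it from above and go round without turning.
- handle: The same crank handle; origin: centre of its underside, 102 mm above the bench, z up (its yaw spins freely).
- loupe: Bystander: black eye loupe, 28 mm across, 22 mm tall, on the bench. Origin: centre of underside.
- block: Bystander: steel block 30 x 24 x 20 mm. Origin: centre of underside.
- mug: Bystander: white mug 76 mm across, 90 mm tall, at the far side. Origin: centre of underside.
- squeeze: Bystander: white plastic bottle, 52 mm across, 140 mm tall, at the far side. Origin: centre of underside.
- stamp: Bystander: hand stamp 56 x 38 mm, 75 mm tall, at the far side. Origin: centre of underside.
- tape: Bystander: roll of tape lying flat, 90 mm across, 19 mm tall, at the far side. Origin: centre of underside.
- driver: Bystander: screwdriver lying on the bench near the robot, at its right. Origin: about the middle of its length, on the bench.
There are look-alikes about, which are no part of the job. What is shaped like the jar_a but orange or pink is not meant.

How it is judged:
By the outcome, as a careful person would: the job done as asked, in the order asked, and still so for the second after the job is handed in, while the arm keeps its last pose, push and grip.
It also fails if it takes over 72 s, if anything falls off the work surface, if the arm or the gripper's body presses on something with over 40 N, if the wrist force passes 120 N, or if a joint passes its speed limit or range.

## Working session

There is one attempt and no reset: what is moved stays moved. The work goes in short steps, each a Python script; the robot and the scene stay as the last script left them, time stands still between calls to the robot, and variables do not carry over. Pictures are saved under pics/ and viewed, at most 10 in all, crops included, and the job is handed in when it is done.

```bash
ls; mkdir -p pics
python3 - <<'E'
from plant import env
import cv2,numpy as np
for n in ("top","scene"):
    im=env.camera(n); cv2.imwrite(f"pics/{n}0.png",cv2.resize(im[:,:,::-1],(800,600),interpolation=cv2.INTER_CUBIC))
    cv2.imwrite(f"pics/{n}0_raw.png",im[:,:,::-1])
    print(n,{k:np.round(v,4).tolist() for k,v in env.camera_params(n).items()})
s=env.observe();print(s["time"],s["tcp_rot"],s["position"],s["grip_width"])
E
```

```text
pics
top {'camera_matrix': [[415.2086, 0.0, 256.0724], [0.0, 415.2086, 196.8517], [0.0, 0.0, 1.0]], 'origin': [0.3538, -0.0202, 1.1594], 'attitude': [-2.0517, 2.1841, -0.2203]}
scene {'camera_matrix': [[397.463, 0.0, 255.679], [0.0, 397.463, 189.8634], [0.0, 0.0, 1.0]], 'origin': [1.1753, 0.0266, 0.8387], 'attitude': [-1.7193, -1.9114, 0.6848]}
0.1 [-5.10924484e-01 -3.09924073e+00  2.46211858e-03] [0.20839808 0.61515726 0.21849197] 0.09406362857265552
```

View pics/top0.png

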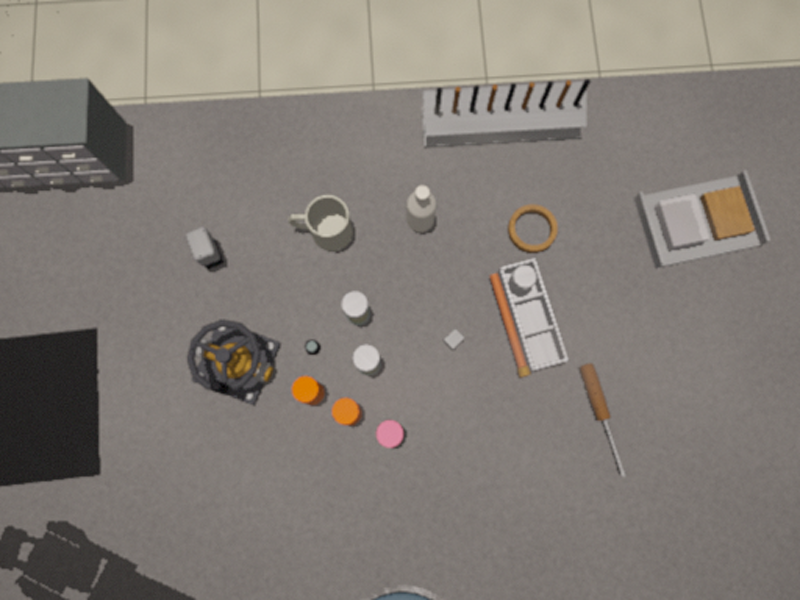

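View pics/scene0.png

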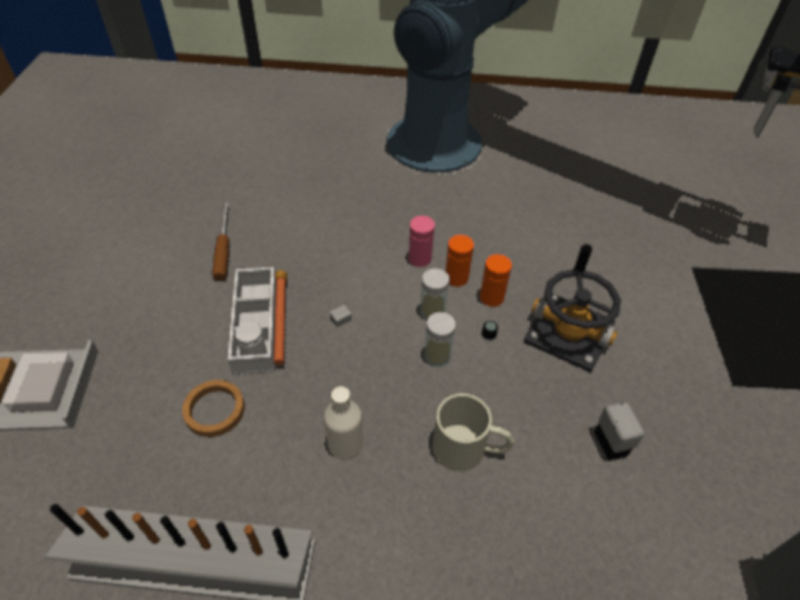

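Run:
```python
import cv2,numpy as np
im=cv2.imread("pics/top0_raw.png")
a=cv2.resize(im[190:295,115:255],(800,600),interpolation=cv2.INTER_CUBIC)
cv2.imwrite("pics/cropA.png",a)   # scale 5.714
b=cv2.resize(im[160:250,310:370],(400,600),interpolation=cv2.INTER_CUBIC) # 6.667
cv2.imwrite("pics/cropB.png",b)
```

```text
(no output)
```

View pics/cropA.png

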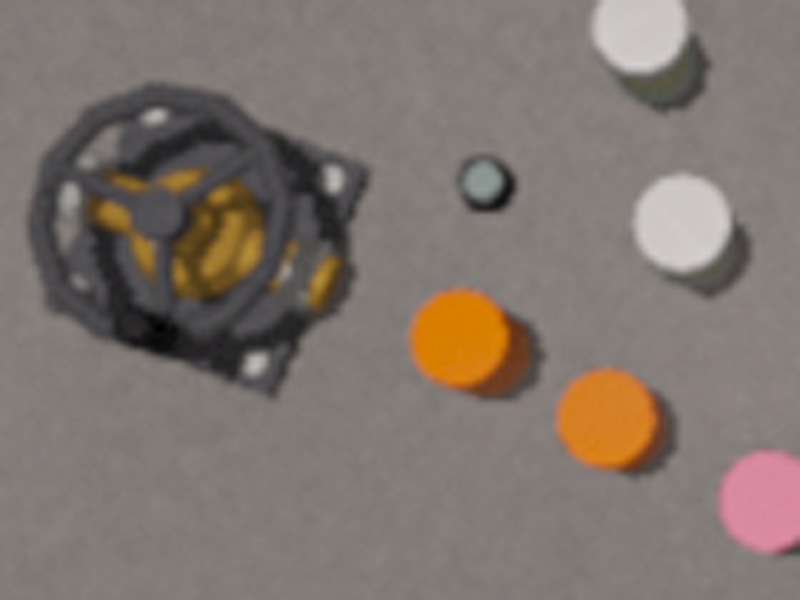

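View pics/cropB.png

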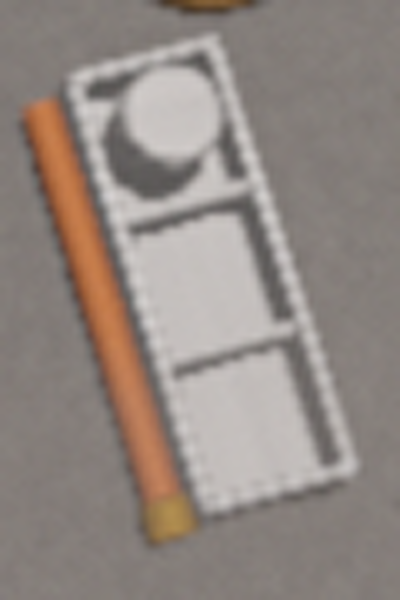

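```bash
cat > h.py <<'E'
import numpy as np,cv2
from plant import env
from scipy.spatial.transform import Rotation as R
def pix2w(name,uv,z,p=None):
    p=p or env.camera_params(name)
    K=np.array(p["camera_matrix"]); o=np.array(p["origin"]); A=R.from_rotvec(p["attitude"]).as_matrix()
    d=A@np.linalg.solve(K,[uv[0],uv[1],1]); return o+d*(z-o[2])/d[2]
def w2pix(name,X,p=None):
    p=p or env.camera_params(name)
    c=R.from_rotvec(p["attitude"]).as_matrix().T@(np.array(X)-p["origin"]); c=np.array(p["camera_matrix"])@c; return c[:2]/c[2]
def down(yaw): # tool pointing down, finger (y) axis along +-world direction yaw
    y=np.array([np.cos(yaw),np.sin(yaw),0]); z=np.array([0,0,-1.]); x=np.cross(y,z)
    return R.from_matrix(np.c_[x,y,z]).as_rotvec()
E
python3 - <<'E'
from h import *
A=lambda u,v:(115+u/5.7143-.4,190+v/5.7143-.4)
B=lambda u,v:(310+u/6.6667-.4,160+v/6.6667-.4)
f=lambda n,uv,z:print(n,np.round(pix2w("top",uv,z),4))
f("jar1",A(641,27),.09);f("jar2",A(683,222),.09)
f("or1",A(460,338),.09);f("or2",A(607,418),.09);f("pink",A(768,501),.09);f("loupe",A(486,182),.022)
f("hub",A(160,212),.102);f("handletop",A(150,332),.152)
for c in [(368,172),(272,392),(45,300)]: f("plate",A(*c),.006)
P=[pix2w("top",B(*c),.045) for c in [(68,75),(217,37),(357,470),(205,517)]]
P=np.array(P);print(P.round(4),P.mean(0),[np.linalg.norm(P[i]-P[(i+1)%4]).round(4) for i in range(4)])
d=P[0]+P[1]-P[2]-P[3];print("crate yaw",np.arctan2(d[1],d[0]))
f("tin",B(172,112),.07)
print(w2pix("scene",pix2w("top",A(150,332),.152))*800/512, w2pix("scene",pix2w("top",A(160,212),.102))*800/512)
print("scene handle", pix2w("scene",(586*.64,250*.64),.152))
E
```

```text
jar1 [0.5824 0.0422 0.09  ]
jar2 [0.491  0.0276 0.09  ]
or1 [0.4451 0.1302 0.09  ]
or2 [0.4055 0.066  0.09  ]
pink [ 0.3648 -0.0035  0.09  ]
loupe [0.5251 0.1247 0.022 ]
hub [0.5086 0.2608 0.102 ]
handletop [0.4505 0.2521 0.152 ]
plate [0.5361 0.1843 0.006 ]
plate [0.432  0.2332 0.006 ]
plate [0.4831 0.3423 0.006 ]
[[ 0.6423 -0.2159  0.045 ]
 [ 0.6548 -0.2795  0.045 ]
 [ 0.4706 -0.3172  0.045 ]
 [ 0.4555 -0.2539  0.045 ]] [ 0.55582487 -0.26664438  0.045     ] [np.float64(0.0648), np.float64(0.188), np.float64(0.0651), np.float64(0.1906)]
crate yaw 0.2011785757164935
tin [ 0.6178 -0.2522  0.07  ]
[578.93627261 243.47471986] [580.15126831 292.3619875 ]
scene handle [0.46385722 0.26189877 0.152     ]
```

```bash
cat >> h.py <<'E'
YAW=0.201+np.pi/2
def snap(n,f,scale=1.5):
    p=env.camera_params(n); im=env.camera(n)[:,:,::-1]
    cv2.imwrite(f"pics/{f}_raw.png",im); cv2.imwrite(f"pics/{f}.png",cv2.resize(im,None,fx=scale,fy=scale,interpolation=cv2.INTER_CUBIC)); return p
E
python3 - <<'E'
from h import *
import json
env.goto([0.536,0.035,0.30],down(YAW))
s=env.observe(); p=snap("wrist","w1")
json.dump({k:np.array(v).tolist() for k,v in p.items()},open("pics/w1.json","w"))
print(s["time"],s["position"],s["q"],p)
for X in [(0.5824,.0422,.09),(0.491,.0276,.09)]: print(w2pix("wrist",X,p)*1.5)
E
```

```text
2.4917 [0.53596817 0.03553815 0.29990276] [-1.45040977e-01 -7.95139320e-02  1.75635943e+00  1.13688754e-04
  1.46492895e+00 -1.91762368e+00] {'camera_matrix': array([[264.49019317,   0.        , 256.95849624],
       [  0.        , 264.49019317, 192.75127819],
       [  0.        ,   0.        ,   1.        ]]), 'origin': array([0.46693829, 0.02184103, 0.46511952]), 'attitude': array([1.88095097, 2.305864  , 0.28128349])}
[381.95493391 313.13719492]
[386.10497682 218.34700685]
```

View pics/w1.png

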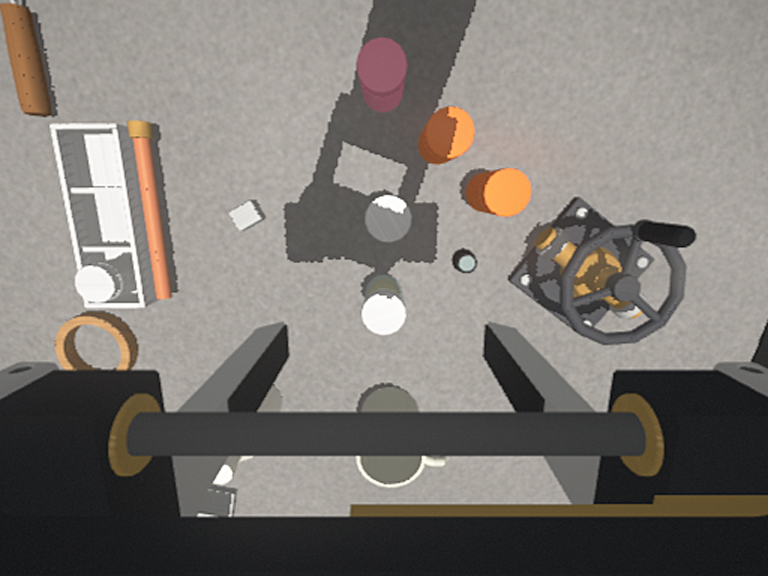

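Run:
```python
from h import *
import json
p={k:np.array(v) for k,v in json.load(open("pics/w1.json")).items()}
f=lambda u,v,z:pix2w("wrist",(u/1.5,v/1.5),z,p)
P=np.array([f(*c,.045) for c in [(52,125),(118,122),(144,306),(85,308)]]);print(P.round(4),P.mean(0))
print("jars",f(384,314,.09),f(388,218,.09))
print("handle top",f(684,236,.152),"base",f(646,230,.102),"hub",f(627,288,.102))
# pick jar1
env.goto([0.5828,.0415,.17],down(YAW)); env.move_linear([0.5828,.0415,.069],feed=.12)
env.clamp(15); s=env.observe();print(s["grip_width"],s["gripper_force"],s["position"],s["time"])
env.move_linear([0.5828,.0415,.19],feed=.2)
s=env.observe();print(s["grip_width"],s["gripper_force"],s["force"],s["time"])
c=np.array([.5558,-.2666]);ex=np.array([np.cos(.201),np.sin(.201)])
env.goto([*c,.19],down(YAW))
p=snap("wrist","w2"); print(w2pix("wrist",[*c,.005],p)*1.5)
json.dump({k:np.array(v).tolist() for k,v in p.items()},open("pics/w2.json","w"))
s=env.observe();print(s["position"],s["time"],s["grip_width"])
```

```text
[[ 0.4711 -0.3138  0.045 ]
 [ 0.4551 -0.25    0.045 ]
 [ 0.6409 -0.2139  0.045 ]
 [ 0.6562 -0.2775  0.045 ]] [ 0.5558216  -0.26380773  0.045     ]
jars [0.58286852 0.04435954 0.09      ] [0.49033211 0.02926705 0.09      ]
handle top [0.45333099 0.25914079 0.152     ] base [0.45297203 0.26110393 0.102     ] hub [0.50804969 0.26285923 0.102     ]
0.04372687981994187 14.958389761741273 [0.58274297 0.04160423 0.06893654] 4.9667
0.04375008726167495 14.95380304288119 [ 0.05987184 -0.68176216 -2.04853528] 5.725
[383.32823822 271.37243504]
[ 0.5561111  -0.26518483  0.18968609] 6.9583 0.04363853457638154
```

View pics/w2.png

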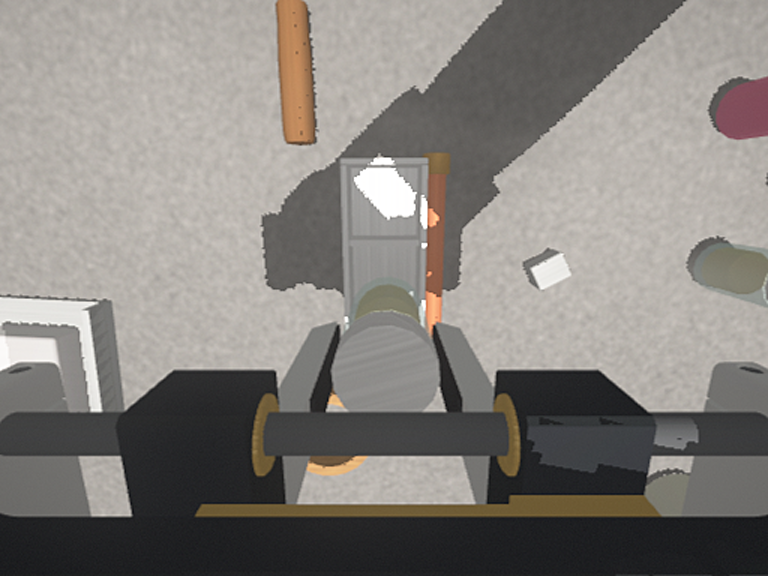

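```bash
cat >> h.py <<'E'
C=np.array([.5558,-.2653]);EX=np.array([np.cos(.197),np.sin(.197)])
def place(t):
    env.goto([*t,.19],down(YAW)); env.move_linear([*t,.080],feed=.12)
    hit=env.move_linear([*t,.070],feed=.015,contact_N=2.5)
    s=env.observe();print("hit",hit,s["position"],s["force"],s["time"])
    env.let_go(); env.move_linear([*t,.19],feed=.2)
E
python3 - <<'E'
from h import *
import json
p={k:np.array(v) for k,v in json.load(open("pics/w2.json")).items()}
f=lambda u,v,z:pix2w("wrist",(u/1.5,v/1.5),z,p)
for g in [(384,159),(385.5,238)]:
    print((f(*g,.045)[:2]-C)@EX, np.cross(EX,f(*g,.045)[:2]-C))
place(C)
t=[.4906,.0285]
env.goto([*t,.17],down(YAW)); env.move_linear([*t,.069],feed=.12)
env.clamp(15); s=env.observe();print(s["grip_width"],s["position"],s["time"])
env.move_linear([*t,.19],feed=.2)
p=env.goto([*(C-.0617*EX),.19],down(YAW))
snap("wrist","w3");print(env.observe()["time"],env.observe()["grip_width"])
E
```

```text
-0.09342512525796012 -0.001024413065465704
-0.034763936693698205 0.00042102513257464245
hit True [ 0.5558624  -0.26498924  0.07361223] [-0.01743024  1.56210322  4.77202764] 8.7583
0.04379548460184689 [0.49059062 0.02847566 0.06900594] 13.3833
15.3583 0.04395636606362776<stdin>:6: DeprecationWarning: Arrays of 2-dimensional vectors are deprecated. Use arrays of 3-dimensional vectors instead. (deprecated in NumPy 2.0)
```

View pics/w3.png

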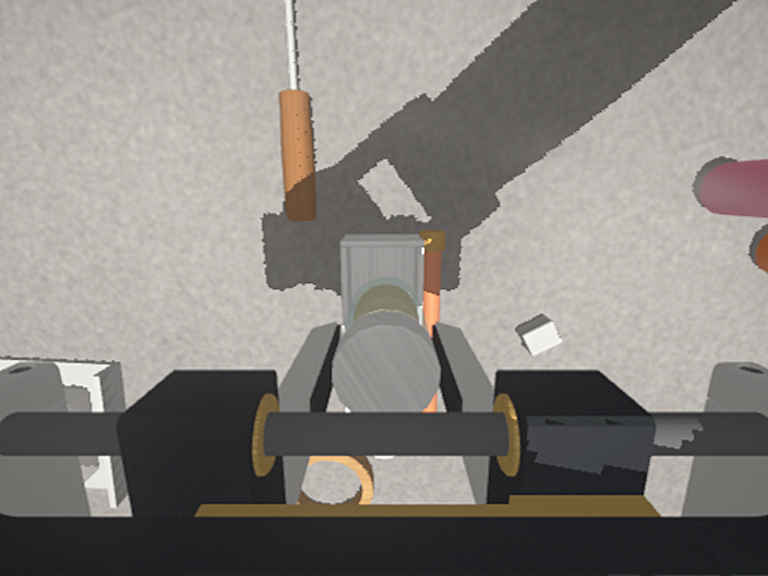

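Run:
```python
from h import *
place(C-.0617*EX)
p=snap("wrist","w4")
h=[.4535,.260]
env.goto([*h,.22],down(YAW)); hit=env.move_linear([*h,.127],feed=.12,contact_N=8)
print(hit,env.observe()["time"])
env.clamp(25); s=env.observe();print(s["grip_width"],s["position"],s["force"],s["time"])
th=np.arctan2(h[1]-.2622,h[0]-.5085); O=np.array(h)-.055*np.array([np.cos(th),np.sin(th)])
print(O,th)
for i in range(1,5):
    a=th-i*np.radians(15)
    hit=env.move_linear([*(O+.055*np.array([np.cos(a),np.sin(a)])),.127],feed=.1,contact_N=12)
    s=env.observe();print(hit,a.round(3),s["position"].round(4),s["force"].round(1),s["grip_width"].round(4),s["time"])
    if hit:break
```

```text
hit True [ 0.49549945 -0.27761069  0.07388304] [-0.58498345 -0.02455374  3.53524357] 17.1583
False 21.725
0.01767160160757895 [0.45346035 0.2601382  0.12699258] [-0.82151291  0.66412167 -0.16479986] 22.8833
[0.50845605 0.26219824] -3.1016139664665037Traceback (most recent call last):
  File "<stdin>", line 13, in <module>
AttributeError: 'float' object has no attribute 'round'
```

View pics/w4.png

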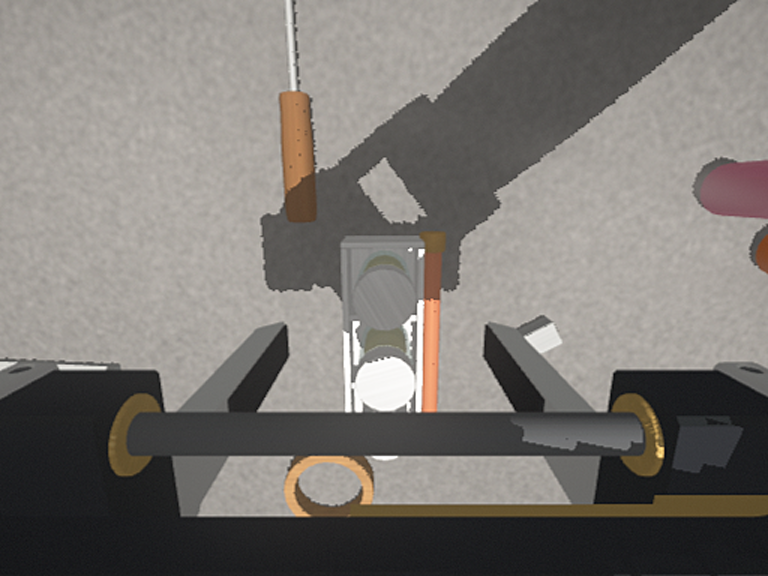

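```bash
cat >> h.py <<'E'
def seg(O,a,feed=.1,cN=12,v=True):
    hit=env.move_linear([O[0]+.055*np.cos(a),O[1]+.055*np.sin(a),.127],feed=feed,contact_N=cN)
    s=env.observe();P=s["position"];F=s["force"]
    fr=F[0]*np.cos(a)+F[1]*np.sin(a); ft=-F[0]*np.sin(a)+F[1]*np.cos(a)
    if v:print(hit,round(float(np.degrees(a)),1),"meas",np.degrees(np.arctan2(P[1]-O[1],P[0]-O[0])).round(1),"r",(1e3*np.hypot(*(P[:2]-O))).round(2),"Frad %.1f Ftan %.1f Fz %.1f"%(fr,ft,F[2]),round(s["grip_width"],4),round(s["time"],2))
    return hit
E
python3 - <<'E'
from h import *
O=np.array([.50846,.26220]);th=-3.1016
for i in range(2,9):
    if seg(O,th-i*np.radians(15)):break
E
```

```text
False -207.7 meas 151.9 r 55.3 Frad 2.8 Ftan -1.5 Fz 0.2 0.0173 23.47
False -222.7 meas 137.0 r 55.39 Frad 4.3 Ftan -1.7 Fz 0.6 0.0177 23.76
False -237.7 meas 121.8 r 55.42 Frad 6.0 Ftan -2.5 Fz -0.5 0.0178 24.05
False -252.7 meas 106.5 r 55.47 Frad 5.6 Ftan -2.7 Fz -0.3 0.0177 24.34
False -267.7 meas 91.2 r 55.48 Frad 7.0 Ftan -2.1 Fz -2.4 0.0174 24.63
False -282.7 meas 75.9 r 55.46 Frad 6.6 Ftan -1.7 Fz -2.0 0.0176 24.93
False -297.7 meas 60.9 r 55.39 Frad 4.8 Ftan -2.1 Fz -3.3 0.0175 25.22
```

Run:
```python
from h import *
O=np.array([.5087,.26275]);th=-3.1016
for i in range(9,30):
    if seg(O,th-i*np.radians(15)):break
```

```text
False -312.7 meas 46.2 r 54.78 Frad 1.1 Ftan -2.2 Fz -0.7 0.0177 25.51
False -327.7 meas 31.5 r 54.74 Frad 1.0 Ftan -2.5 Fz 0.1 0.0174 25.8
False -342.7 meas 16.7 r 54.74 Frad 0.3 Ftan -3.5 Fz 0.9 0.0175 26.09
False -357.7 meas 1.8 r 54.7 Frad -1.0 Ftan -1.7 Fz 1.1 0.0177 26.38
False -372.7 meas -13.2 r 54.69 Frad -1.3 Ftan -1.2 Fz 2.1 0.0177 26.68
True -387.7 meas -25.2 r 54.38 Frad 0.3 Ftan 3.4 Fz 0.5 0.0178 26.9
```

Run:
```python
from h import *
O=np.array([.5087,.26275])
for d in (-25.5,-26.,-26.5,-27):
    if seg(O,np.radians(d),feed=.02,cN=15):break
env.pause(.2)
s=env.observe();print(s["position"],s["force"])
for d in (-26.,-25.5):
    seg(O,np.radians(d),feed=.02,cN=15)
```

```text
False -25.5 meas -25.1 r 54.48 Frad -3.0 Ftan 1.7 Fz 2.0 0.0175 27.15
False -26.0 meas -25.2 r 54.49 Frad -3.3 Ftan 4.3 Fz 1.2 0.0176 27.4
False -26.5 meas -25.3 r 54.5 Frad -3.4 Ftan 6.3 Fz 0.3 0.0175 27.65
False -27.0 meas -25.3 r 54.46 Frad -3.9 Ftan 7.6 Fz -0.8 0.0176 27.9
[0.55796619 0.23947224 0.12708458] [ 1.25301621  7.99069485 -1.4056267 ]
False -26.0 meas -25.2 r 54.48 Frad -3.6 Ftan 3.8 Fz 0.9 0.0174 28.35
False -25.5 meas -25.1 r 54.52 Frad -4.1 Ftan 3.1 Fz 2.1 0.0176 28.6
```

Run:
```python
from h import *
O=np.array([.5087,.26275]);a0=np.radians(-25.2)
for i in range(1,49):
    if seg(O,a0+i*np.radians(15),cN=20,v=(i%4==0)): print("HIT",i);break
```

```text
False 34.8 meas 35.0 r 54.52 Frad -5.2 Ftan 1.9 Fz 5.3 0.0174 29.77
False 94.8 meas 95.0 r 55.03 Frad -3.3 Ftan 2.1 Fz 3.1 0.0177 30.94
False 154.8 meas 155.1 r 55.44 Frad 5.2 Ftan 2.5 Fz 5.2 0.0173 32.11
False 214.8 meas -143.8 r 55.48 Frad 5.7 Ftan 2.0 Fz 4.9 0.0172 33.27
False 274.8 meas -84.8 r 54.93 Frad 3.3 Ftan 1.4 Fz -0.2 0.0175 34.44
False 334.8 meas -24.7 r 54.43 Frad -1.4 Ftan 1.8 Fz 0.3 0.0177 35.61
False 394.8 meas 35.0 r 54.47 Frad -4.2 Ftan 1.2 Fz 5.2 0.0175 36.77
False 454.8 meas 95.1 r 55.0 Frad -3.3 Ftan 2.0 Fz 5.0 0.0171 37.94
False 514.8 meas 155.2 r 55.46 Frad 4.5 Ftan 2.4 Fz 5.9 0.0177 39.11
False 574.8 meas -144.0 r 55.51 Frad 5.0 Ftan 1.7 Fz 5.0 0.0174 40.27
False 634.8 meas -84.9 r 54.94 Frad 4.9 Ftan 1.6 Fz 1.1 0.0175 41.44
False 694.8 meas -24.7 r 54.4 Frad -0.1 Ftan 1.7 Fz 2.6 0.0174 42.61
```

Run:
```python
from h import *
O=np.array([.5087,.26275])
seg(O,np.radians(-25.7),feed=.02,cN=15); env.pause(.3)
s=env.observe();P=s["position"];print(np.degrees(np.arctan2(P[1]-O[1],P[0]-O[0])),s["gripper_force"],s["time"])
snap("scene","s5")
im=cv2.imread("pics/s5_raw.png");cv2.imwrite("pics/s5c.png",cv2.resize(im[100:340,100:420],(800,600),interpolation=cv2.INTER_CUBIC))
```

```text
False -25.7 meas -25.8 r 54.47 Frad -2.3 Ftan 1.8 Fz 4.3 0.0174 42.86
-25.726843256189163 25.00043155392632 43.1583
```

View pics/s5c.png

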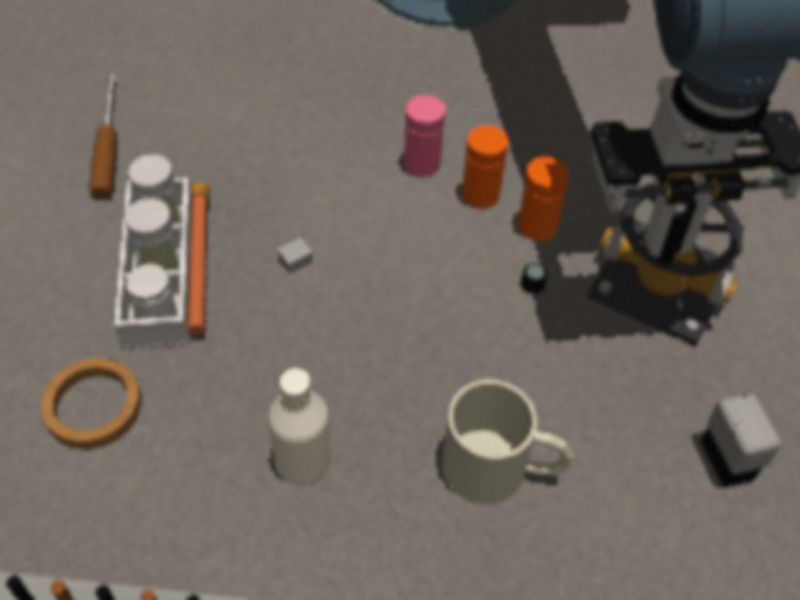

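The picture shows both jars upright in the crate at (150,170) and (147,215), with the tin at (148,282). The gripper holds the handle at about (675,235), and the bystanders are where they were.

```bash
python3 -c "
from plant import env
print(env.hand_in())"
```

```text
the job is handed in; nothing more can be done
None
```

The job is handed in at about 43 s: both jars stand upright in the two empty cells, and the valve was closed against its stop and backed off two full turns to within about 0.5°, with the gripper still holding the handle.

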